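Make up the puncture kit

TASK

Make up the puncture kit in the enamel tray: pull back the coupler's sprung collar, draw the released air nozzle out of its socket and lay it in the tray, and lay both white tyre levers in the tray too. Lift the upside-down slotted tin and shake it over the tray until every valve stem inside has dropped through the slot and lies in the tray (pick up any that land elsewhere), then stand the empty tin back on the middle of its wooden stand, window up as before. Leave the spanner, can, jar, mug and padlock alone.

Things in the scene. Friction and masses are not known exactly. Their poses are not given: they have to be found in the camera images.
- tray: White enamel tray, blue rim, fixed: 230 (x) x 290 (y) mm outside, walls 4 mm thick and 22 mm high, floor 4 mm thick. Origin: centre of its underside, z up. A red valve tool 65 mm long lies in it by its -x wall, towards +y (its place does not matter); a steel spring clip on its +x rim, 70 mm towards +y, stands 37 mm high.
- coupler: Air-line quick coupler bolted to the bench (base plate 75 x 80 x 10 mm). Its axis is level, 50 mm above the bench. Origin on the bench below the axis; its -x axis points out of the mouth, which lies 50 mm from the origin on the -x side. The nozzle sits in the mouth. Everything on it is lower than 70 mm.
- collar_grip (a point): Middle of the collar's grip, on the coupler's axis: a brass sleeve 30 mm across and 48 mm long around the socket (24 mm to either side of this point along the axis), with a flange 38 mm across and 6 mm long at its back (+x) end for the fingers to push against. Same axes as the coupler. Moves with the collar.
- collar (a joint): Collar travel, m: 0 forward (rest), 0.022 fully back (hard stop) (along the coupler's +x, from the mouth). Spring 4 N at rest, 13 N fully back; springs forward when let go. From 0.012 the catch is open: within 0.5 s an ejector pushes the nozzle 18 mm out along the coupler's -x. It stays so, unlatched, 36 mm deep in the socket, also when the collar is let go.
- nozzle_grip (a point): Air nozzle, 90 g: centre of its square aluminium grip (18 x 18 mm, 52 mm long in x). A round 16 mm shank reaches to +82 mm in x (into the socket), a thin brass tip to -46 mm; centre of mass at +16 mm. Latched, this point is on the axis 78 mm from the coupler's origin towards -x; drawn straight out along -x, the shank is clear beyond 135 mm.
- stand: Wooden stand of the tin, fixed: a block 90 x 90 x 12 mm. Origin: centre of its underside, z up.
- tin_center (a point): Centre of the closed aluminium tin, 160 g empty: eight-sided, 66 mm across flats (flats face its x and y), 56 mm high, walls 3 mm, upside-down on the stand: square slotted lid underneath (-z), clear window on top (+z). Slot in the middle of the lid, 47 mm (x) by 19 mm (y). Stems lie inside across the slot and come out only by shaking or rocking: one lying along the slot falls through.
- lever_a_c (a point): Centre of a white plastic tyre lever, 105 mm long (its x), 16 mm wide (its y), 9 mm thick, lying flat on the bench; 35 g.
- lever_b_c (a point): Centre of the other tyre lever, the same in shape and size.
- stem_1_c (a point): Centre of a brass valve stem, a round pin 9 mm in diameter and 30 mm long (along its x), 15 g; three to five of the five are present, inside the tin at the start, out of sight except through its window. They slide easily in the tin (friction about 0.3): tilted 35 degrees or more to a side (y) of the slot they settle along that side, and rocked the other way they roll into the slot; vary the motion if they jam.
- stem_2_c (a point): Centre of a brass valve stem, a round pin 9 mm in diameter and 30 mm long (along its x), 15 g; three to five of the five are present, inside the tin at the start, out of sight except through its window. They slide easily in the tin (friction about 0.3): tilted 35 degrees or more to a side (y) of the slot they settle along that side, and rocked the other way they roll into the slot; vary the motion if they jam.
- stem_3_c (a point): Centre of a brass valve stem, a round pin 9 mm in diameter and 30 mm long (along its x), 15 g; three to five of the five are present, inside the tin at the start, out of sight except through its window. They slide easily in the tin (friction about 0.3): tilted 35 degrees or more to a side (y) of the slot they settle along that side, and rocked the other way they roll into the slot; vary the motion if they jam.
- stem_4_c (a point): Centre of a brass valve stem, a round pin 9 mm in diameter and 30 mm long (along its x), 15 g; three to five of the five are present, inside the tin at the start, out of sight except through its window. They slide easily in the tin (friction about 0.3): tilted 35 degrees or more to a side (y) of the slot they settle along that side, and rocked the other way they roll into the slot; vary the motion if they jam.
- stem_5_c (a point): Centre of a brass valve stem, a round pin 9 mm in diameter and 30 mm long (along its x), 15 g; three to five of the five are present, inside the tin at the start, out of sight except through its window. They slide easily in the tin (friction about 0.3): tilted 35 degrees or more to a side (y) of the slot they settle along that side, and rocked the other way they roll into the slot; vary the motion if they jam.
- spanner: Flat spanner 150 mm long between the robot and the tray; a bystander to be left alone.
- grease_can: Grease can, 68 mm across, 70 mm high, beyond the tray; a bystander to be left alone.
- nipple_jar: Glass jar with aluminium lid, 60 mm across, 70 mm high, beyond the tray; a bystander to be left alone.
- mug: Blue enamel mug, 80 mm across, 65 mm high, out to the left (+y); a bystander to be left alone.
- padlock: Brass padlock 45 mm wide, beyond the tray; a bystander to be left alone.
Not all that is in view belongs to the job. Leave any pink look-alike of the coupler alone.

How it is judged:
On the way, in this order (a step that is already met when the one before it is completed fails the run):
1. the sprung collar is pulled back with the nozzle still in the socket (value of joint collar above 0.008 m and x of nozzle_grip in the frame of coupler above -0.1 m).
2. the nozzle is drawn clear of the socket (distance between nozzle_grip and coupler above 0.142 m), for 0.1 s.
At the end, for the whole second after the job is handed in: All stems present, both levers and the nozzle lie in the tray (centres inside its walls and below 30, 35 and 40 mm); the tin stands window up (within 0.1 rad), its centre within 25 mm of the stand's centre, resting on it; the collar is forward (x of stem_1_c in the frame of tray between -0.11 and 0.11 m and y of stem_1_c in the frame of tray between -0.14 and 0.14 m and z of stem_1_c in the frame of tray between 0 and 0.03 m and x of stem_2_c in the frame of tray between -0.11 and 0.11 m and y of stem_2_c in the frame of tray between -0.14 and 0.14 m and z of stem_2_c in the frame of tray between 0 and 0.03 m and x of stem_3_c in the frame of tray between -0.11 and 0.11 m and y of stem_3_c in the frame of tray between -0.14 and 0.14 m and z of stem_3_c in the frame of tray between 0 and 0.03 m and x of stem_4_c in the frame of tray between -0.11 and 0.11 m and y of stem_4_c in the frame of tray between -0.14 and 0.14 m and z of stem_4_c in the frame of tray between 0 and 0.03 m and x of stem_5_c in the frame of tray between -0.11 and 0.11 m and y of stem_5_c in the frame of tray between -0.14 and 0.14 m and z of stem_5_c in the frame of tray between 0 and 0.03 m and x of lever_a_c in the frame of tray between -0.11 and 0.11 m and y of lever_a_c in the frame of tray between -0.14 and 0.14 m and z of lever_a_c in the frame of tray between 0 and 0.035 m and x of lever_b_c in the frame of tray between -0.11 and 0.11 m and y of lever_b_c in the frame of tray between -0.14 and 0.14 m and z of lever_b_c in the frame of tray between 0 and 0.035 m and x of nozzle_grip in the frame of tray between -0.11 and 0.11 m and y of nozzle_grip in the frame of tray between -0.14 and 0.14 m and z of nozzle_grip in the frame of tray between 0 and 0.04 m and horizontal distance between tin_center and stand below 0.025 m and angle between tin_center's own z axis and vertical below 0.1 rad and z of tin_center in the frame of stand between 0.035 and 0.046 m and value of joint collar below 0.003 m); the robot touches nothing.
It fails at once if a bystander (spanner, can, jar, mug, padlock) is moved by more than 50 mm (distance of any of spanner, grease_can, nipple_jar, mug, padlock from where it was at the start of the episode above 0.05 m).
Of stem_1, stem_2, stem_3, stem_4, stem_5 only 3 to 5 are there at a start; the rules pass over those that are not, and their reading is None.
At some moment in a run one of lever_a, lever_b may be knocked a few centimetres aside while the robot is not near it.
It also fails if it takes over 192 s, if anything falls off the work surface, if the arm or the gripper's body presses on something with over 40 N, if the wrist force passes 120 N, or if a joint passes its speed limit or range.

ROBOT

A 6-joint arm with a two-finger parallel gripper is mounted at the origin on the work surface. World frame = base frame: x ahead of the robot, y to its left, z up, the work surface at z = 0. Lengths are in m, angles in rad, forces in N, time in s.
With the tool pointing down it reaches from about 0.425 to 1.125 m from the base axis. Payload 14.9 kg.
Tool frame: the origin (TCP) lies between the finger pads; the fingertips stand 8 mm ahead of it and the grasp point (between the pads) lies 11 mm behind it; z points along the fingers, y is the line along which they close (so a half turn about z gives the same grasp; the last joint's range is limited). The gripper opens to 91 mm and grips with 3 to 60 N. Pads are 32 mm wide; open, the fingers measure 118 mm over their backs; the gripper's body (76 mm by 178 mm) begins 60 mm behind the grasp point.
Start: joints at [-1.178, 0.379, 1.734, -0, 1.028, -0.033], TCP at [0.289, -0.638, 0.222] pointing down, gripper open.
Joint ranges: [-2.77, 2.77], [-0.74, 2.19], [0, 2.66], [-1.06, 4.2], [0.31, 2.87], [-3.08, 3.08]. Speed limits (rad/s): [1.89, 1.89, 2.39, 3.14, 3.14, 3.14].

INTERFACE

Orientations are given as a rotation vector (axis times angle).
In Python, from plant import r gives the robot as it stands.
- The arm moves only by the tool step_arm, never from a script. Its arguments are lists of equal length, an entry for each row: "translation": the shift along the tool's x, y, z in units of 0.3 m (1.0 is 0.3 m), a list of three; "delta_rot": the turn, a rotation vector about the tool's x, y, z in units of pi/2 rad (1.0 is pi/2 rad), a list of three; "jaw": the opening, from 0 (shut) to 1 (fully open). A call has 1 to 20 rows; each row shifts and turns the commanded pose from where the row before left it, along the tool's axes as they then stand; what a row does not reach is not made up. A row lasts 1/8 s, in which the tool goes at most 62.5 mm and 10.7 degrees, less where a joint would pass 70% of its speed; a pose out of reach is approached as far as the arm can. A call with a number of a shift or a turn outside -1 to 1 is refused whole. A call with a gripper value outside its range is refused whole. The fingers move at their own pace and stop on an object; "force" is the grip in N (left out, the last holds). Time passes only in rows, so rows that do not move let the fingers close. It gives the time, the measured TCP pose, the force, the opening and the grip force at its end, in the units of the state.
- r.read_state(): the state, without advancing time (a new reading comes with each control period).
- r.read_camera(name): name is "scene" or "top"; returns the picture (480x640x3 uint8, red, green, blue); there is no depth.
- r.camera_info(name): a dict with "fx", "fy", "cx", "cy" (pixels), "k1" (the pictures are not rectified: a ray, as slopes to the right and down, at radius r is drawn at 1 + k1 r^2 times it, then the intrinsics apply), "pose" (4x4, takes a point from camera to world coordinates). Camera axes: x right, y up, looking along -z (the intrinsics and any distortion apply to the point x, -y, -z); pixel columns grow to the right and rows downward; lengths in m; the calibration is good to about 2 mm. A picture is of the moment at which its call begins. camera_info takes no time and is no camera call.
- r.sign_off(): hands the job in; it is judged then, once.
Trained networks look in the newest picture that a camera, given by its name, has taken for a name from the list of things; names that differ only in an ending like _2 or _b are one class to them, and where a whole thing is asked for, a point or a joint stands for the part that bears it (a point fixed in the world has none). Each returns a list of dicts, best first, with "p" (0 to 1); they miss things now and then, are a little off and sometimes report something else, mostly with a low value. They report only what shows in the picture. A call takes as long as a camera call. They do not tell look-alikes from the thing itself.
- r.trace(camera, target): "mask" (480x640 bool, what is visible of it) and "bbox" ([left, top, right, bottom] in pixels, round what is visible of it).
- r.place_of(camera, target): "at" ([column, row] in pixels: a listed point, or the origin of a listed thing).
The state is a dict: "t": time; "q": joint angles; "qvel": joint speeds; "tau": joint torques, N m; "ee_pos": TCP position; "ee_rot": TCP orientation; "wrist_force": force on the tool from outside, world axes, zero at the start; "ft_torque": the same for the moment, N m; "grip_width": opening from 0.0 (shut) to 1.0 (fully open); "finger_force": force on a finger pad.
Only numpy, scipy, OpenCV 4.12 (cv2) and the standard library are available. Lean on these libraries where they do the work, as an engineer would, in place of code of your own. Each camera call takes 0.05 s, during which the arm holds its last target. There are 200 camera calls.

## Working session

There is one attempt and no reset: what is moved stays moved. The work goes in short steps, Python scripts to look and compute and a tool call to move; the robot and the scene stay as the last step left them, time stands still between calls to the robot, and variables do not carry over. Pictures are saved under pics/ and viewed, at most 14 in all, crops included, and the job is handed in when it is done.

Besides the shell and the picture viewer there is one more tool, called after "Call:" as a command line: name --argument value ..., lists and objects as JSON in quotes. step_arm: Moves the arm, as the interface text tells. Its arguments: {"type":"object","properties":{"translation":{"type":"array","items":{"type":"array","items":{"type":"number","minimum":-1,"maximum":1}}},"delta_rot":{"type":"array","items":{"type":"array","items":{"type":"number","minimum":-1,"maximum":1}}},"jaw":{"type":"array","items":{"type":"number"}},"force":{"type":"number"}},"required":["translation","delta_rot","jaw"]}

```bash
mkdir -p pics; ls
cat > h.py <<'E'
import numpy as np, cv2
from plant import r
def snap(c,f):
    im=r.read_camera(c); cv2.imwrite('pics/'+f,im[:,:,::-1]); return im
def ray(c,uv):
    i=r.camera_info(c); P=np.array(i['pose'])
    x=np.array([(uv[0]-i['cx'])/i['fx'],(uv[1]-i['cy'])/i['fy']]); u=x.copy()
    for _ in range(20): u=x/(1+i['k1']*(u@u))
    d=P[:3,:3]@np.array([u[0],-u[1],-1]); return P[:3,3],d
def onz(c,uv,z):
    o,d=ray(c,uv); return o+d*(z-o[2])/d[2]
def tri(a,b):
    (o1,d1),(o2,d2)=ray(*a),ray(*b)
    s=np.linalg.lstsq(np.c_[d1,-d2],o2-o1,rcond=None)[0]
    p,q=o1+d1*s[0],o2+d2*s[1]; return (p+q)/2,np.linalg.norm(p-q)
E
python3 - <<'E'
from h import *
np.set_printoptions(precision=3,suppress=True)
s=r.read_state();print({k:np.round(v,3) for k,v in s.items()})
for c in('scene','top'):
    snap(c,c+'0.png'); i=r.camera_info(c); print(c,{k:np.round(v,3) for k,v in i.items()})
E
```

```text
pics
{'t': np.float64(0.0), 'q': array([-1.178,  0.379,  1.735, -0.   ,  1.028, -0.033]), 'qvel': array([-0.001,  0.   ,  0.001, -0.   ,  0.001, -0.001]), 'tau': array([  0.004, -76.372, -43.436,   0.065,   0.043,  -0.   ]), 'ee_pos': array([ 0.289, -0.637,  0.221]), 'ee_rot': array([-3.07 , -0.664,  0.   ]), 'wrist_force': array([-0.022,  0.393, -0.046]), 'ft_torque': array([ 0.005,  0.02 , -0.014]), 'finger_force': np.float64(0.0), 'grip_width': np.float64(1.001)}
scene {'fx': np.float64(433.801), 'fy': np.float64(433.801), 'cx': np.float64(322.898), 'cy': np.float64(239.262), 'k1': np.float64(0.033), 'pose': array([[ 0.206, -0.561,  0.802,  1.327],
       [ 0.978,  0.11 , -0.174, -0.219],
       [ 0.01 ,  0.821,  0.572,  0.63 ],
       [ 0.   ,  0.   ,  0.   ,  1.   ]])}
top {'fx': np.float64(550.504), 'fy': np.float64(550.504), 'cx': np.float64(318.754), 'cy': np.float64(238.624), 'k1': np.float64(-0.038), 'pose': array([[-0.119,  0.972, -0.205,  0.376],
       [-0.993, -0.117,  0.021, -0.032],
       [-0.003,  0.206,  0.979,  1.094],
       [ 0.   ,  0.   ,  0.   ,  1.   ]])}
```

View pics/scene0.png

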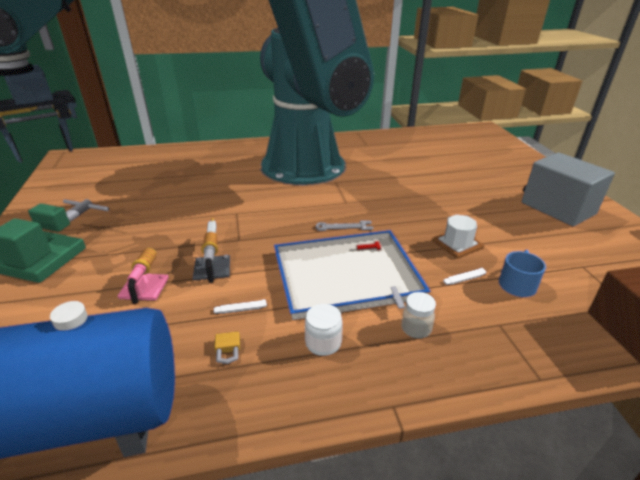

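View pics/top0.png

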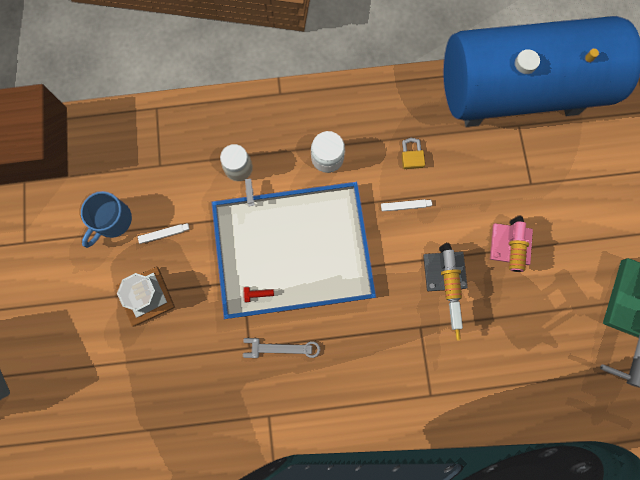

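The scene view shows the tray at (350,270), the grey coupler at (212,250) with a pink look-alike at (145,275), levers at (240,307) and (465,276), and the tin at (461,235). In the top view the tray is at (293,250), the coupler at (447,270) with the nozzle at (457,318), levers at (163,233) and (406,205), and the tin at (142,295).

Run:
```python
from h import *
np.set_printoptions(precision=4,suppress=True)
D={}
for n in ['tray','coupler','collar_grip','nozzle_grip','stand','tin_center','lever_a_c','stem_1_c']:
    for c in('scene','top'):
        D[n,c]=[(np.array(d['at']).round(1),round(d['p'],2)) for d in r.place_of(c,n) if d['p']>.3]
    print(n,D[n,'scene'],D[n,'top'])
    for a,_ in D[n,'scene']:
        for b,_ in D[n,'top']:
            p,e=tri(('scene',a),('top',b))
            if e<.02: print('   ',p,round(e,4))
for n in ['lever_a_c','nozzle_grip','tin_center','stand','collar_grip']:
    for d in r.trace('top',n):
        if d['p']<.3: continue
        m=d['mask'].astype(np.uint8)
        rc=cv2.boxPoints(cv2.minAreaRect(cv2.findNonZero(m)))
        print(n,d['bbox'],round(d['p'],2),'rect',[onz('top',q,{'l':.009,'n':.05,'t':.068,'s':.012,'c':.05}[n[0]])[:2].round(4).tolist() for q in rc])
```

```text
tray [(array([346.5, 274.5]), 0.88)] [(array([292.8, 251.7]), 0.6)]
    [ 0.5853 -0.0012 -0.0044] 0.0006
coupler [(array([211.3, 267.8]), 0.87), (array([146.3, 285.1]), 0.57)] [(array([512.1, 250.6]), 0.66), (array([407.7, 201. ]), 0.53)]
    [ 0.5341 -0.4436 -0.0042] 0.0017
collar_grip [(array([144.5, 260.1]), 0.9), (array([213.7, 240.2]), 0.5)] [(array([516.8, 254.6]), 0.97), (array([452.1, 286.4]), 0.83)]
    [ 0.5175 -0.4343  0.0505] 0.0051
    [ 0.4716 -0.2933  0.0533] 0.0049
nozzle_grip [(array([212.8, 228.4]), 0.53), (array([210.3, 266.9]), 0.39)] [(array([455.9, 313.5]), 0.78)]
    [ 0.4201 -0.2938  0.0524] 0.0018
    [ 0.425  -0.3179 -0.0575] 0.0087
stand [(array([459.4, 243.2]), 0.91)] [(array([145.3, 297.3]), 0.78)]
    [0.5279 0.3031 0.0017] 0.0035
tin_center [(array([456.7, 232.4]), 0.87)] [(array([141. , 289.6]), 0.66)]
    [0.5356 0.2914 0.0424] 0.01
lever_a_c [(array([516.9, 281.1]), 0.65), (array([466.9, 278.6]), 0.63)] [(array([164.3, 236.9]), 0.67)]
    [ 0.6493  0.2613 -0.007 ] 0.0066
stem_1_c [(array([211.8, 230.1]), 0.66)] []
lever_a_c [137.9, 223.3, 188.7, 244.9] 0.81 rect [[0.6529, 0.3089], [0.6698, 0.2061], [0.6528, 0.2028], [0.6359, 0.3052]]
nozzle_grip [448.2, 299.0, 462.6, 340.7] 0.59 rect [[0.4482, -0.2849], [0.4479, -0.3062], [0.3724, -0.3019], [0.3727, -0.2808]]
tin_center [115.5, 271.2, 168.1, 316.8] 0.79 rect [[0.5481, 0.3442], [0.5755, 0.2712], [0.505, 0.2421], [0.4783, 0.3143]]
stand [113.5, 266.7, 175.9, 329.9] 0.62 rect [[0.5566, 0.3607], [0.5857, 0.2703], [0.4982, 0.2387], [0.47, 0.3279]]
collar_grip [443.0, 268.0, 462.1, 299.2] 0.94 rect [[0.5043, -0.2818], [0.5048, -0.3169], [0.45, -0.315], [0.4495, -0.2803]]
collar_grip [506.8, 238.5, 526.8, 268.6] 0.92 rect [[0.5477, -0.4222], [0.5432, -0.4592], [0.4872, -0.448], [0.4916, -0.4114]]
```

Run:
```python
from h import *
np.set_printoptions(precision=4,suppress=True)
a=cv2.imread('pics/top0.png');b=cv2.imread('pics/scene0.png')
A=cv2.resize(a[255:340,100:190],(450,425),interpolation=cv2.INTER_CUBIC)
B=cv2.resize(a[230:345,410:540],(390,345),interpolation=cv2.INTER_CUBIC)
C=np.zeros((425,800,3),np.uint8);C[:,:450]=A;C[:345,450:800]=B[:,:350]
cv2.imwrite('pics/crop1.png',C)
g=cv2.cvtColor(a,cv2.COLOR_BGR2HSV)
# white levers by colour in windows, top view
m=cv2.inRange(g,(0,0,190),(180,50,255))
for w in((375,190,440,220),(130,215,200,255)):
    k=np.zeros_like(m);k[w[1]:w[3],w[0]:w[2]]=m[w[1]:w[3],w[0]:w[2]]
    rc=cv2.minAreaRect(cv2.findNonZero(k));bp=cv2.boxPoints(rc);P=np.array([onz('top',q,.009)[:2] for q in bp])
    print('lever',P.mean(0),P.tolist(), (np.degrees(np.arctan2(*(P[1]-P[0])[::-1])),np.linalg.norm(P[1]-P[0]),np.linalg.norm(P[2]-P[1])))
gs=cv2.cvtColor(b,cv2.COLOR_BGR2HSV);ms=cv2.inRange(gs,(0,0,170),(180,60,255))
for w in((208,296,272,318),(440,264,492,290)):
    k=np.zeros_like(ms);k[w[1]:w[3],w[0]:w[2]]=ms[w[1]:w[3],w[0]:w[2]]
    c=cv2.minAreaRect(cv2.findNonZero(k))[0]; print('scene lever',c,onz('scene',c,.006))
# tray rim
mb=cv2.inRange(g,(105,120,60),(125,255,255));mb[:, :200]=0;mb[:,390:]=0;mb[:170]=0;mb[330:]=0
bp=cv2.boxPoints(cv2.minAreaRect(cv2.findNonZero(mb)));print('tray',[onz('top',q,.022)[:2].round(3).tolist() for q in bp])
print('tip',onz('top',(458,340),.05))
```

```text
lever [ 0.6529 -0.2416] [[0.6614260116557978, -0.19040003293960647], [0.6594982493655639, -0.2937036589279558], [0.6444481166060647, -0.2926827700242465], [0.6464118238307329, -0.18967078124009762]] (np.float64(-91.06907984591112), np.float64(0.10332161153305928), np.float64(0.015084717771051177))
lever [0.6536 0.2566] [[0.6525011155975092, 0.3093181014591436], [0.66926730588649, 0.2068922244326431], [0.6546594244693036, 0.20402279782539798], [0.6379834949986659, 0.30618067724718384]] (np.float64(-80.7036447817721), np.float64(0.10378904287762808), np.float64(0.014887034914748657))
scene lever (239.8188934326172, 305.6596374511719) [ 0.6518 -0.2454  0.006 ]
scene lever (464.59429931640625, 275.83013916015625) [0.6533 0.2546 0.006 ]
tray [[0.702, 0.159], [0.711, -0.151], [0.472, -0.151], [0.466, 0.145]]
tip [ 0.3709 -0.291   0.05  ]
```

View pics/crop1.png

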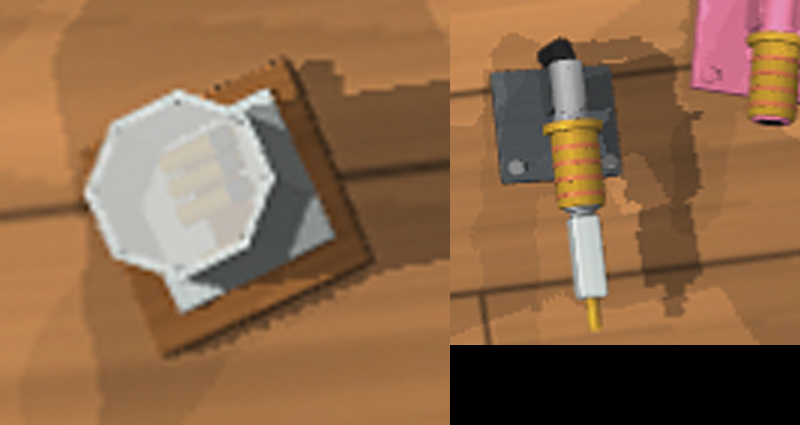

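Run:
```python
from h import *
np.set_printoptions(precision=4,suppress=True)
for n,p,z in(('rear',(566,65),.058),('flange',(572,127),.069),('collarfront',(579,208),.065),('nozstart',(585,218),.059),('nozend',(592,297),.059),('tip',(596,330),.053)):
    print(n,onz('top',((p[0]-450)/3+410,230+p[1]/3),z))
print('tin top',onz('top',(100+180/5,255+183/5),.068))
for q in((165,172),(228,146),(175,215),(235,195)): print(onz('top',(100+q[0]/5,255+q[1]/5),.025))
from scipy.spatial.transform import Rotation as R
print(R.from_rotvec(r.read_state()['ee_rot']).as_matrix())
```

```text
rear [ 0.5378 -0.2993  0.058 ]
flange [ 0.4966 -0.2936  0.069 ]
collarfront [ 0.4462 -0.2905  0.065 ]
nozstart [ 0.44   -0.2947  0.059 ]
nozend [ 0.3911 -0.2909  0.059 ]
tip [ 0.3708 -0.2915  0.053 ]
tin top [0.5308 0.298  0.068 ]
[0.5423 0.3175 0.025 ]
[0.5497 0.2922 0.025 ]
[0.525  0.3144 0.025 ]
[0.5301 0.2905 0.025 ]
[[ 0.9107  0.413   0.    ]
 [ 0.413  -0.9107 -0.    ]
 [ 0.      0.     -1.    ]]
```

```bash
cat >> h.py <<'E'
from scipy.spatial.transform import Rotation as R
import json
def tool(yaw,tx=0,ty=0):  # tool x at world yaw (deg), pointing down, then tilted about own x,y
    return R.from_euler('z',yaw,degrees=True)*R.from_euler('x',180,degrees=True)*R.from_euler('xy',[tx,ty],degrees=True)
def plan(wps,v=.05,w=8.,jaw=1.,start=None):
    """wps: list of (pos, Rotation). Prints rows; start = measured pose"""
    s=r.read_state(); p,o=(np.array(s['ee_pos']),R.from_rotvec(s['ee_rot'])) if start is None else start
    T=[];D=[]
    for q,u in wps:
        q=np.array(q,float); rel=(o.inv()*u).as_rotvec()
        n=max(1,int(np.ceil(np.linalg.norm(q-p)/v)),int(np.ceil(np.degrees(np.linalg.norm(rel))/w)))
        for k in range(1,n+1):
            T.append(((o*R.from_rotvec(rel*(k-1)/n)).inv().apply((q-p)/n)/.3).round(3).tolist()); D.append((rel/n/(np.pi/2)).round(3).tolist())
        p,o=q,u
    print(len(T));print(json.dumps({'translation':T,'delta_rot':D,'jaw':[jaw]*len(T)}).replace(' ','').replace('-0.0,','0,').replace('-0.0]','0]'))
E
python3 - <<'E'
from h import *
plan([((.468,-.293,.14),tool(-2.5)),((.468,-.293,.05),tool(-2.5)),((.468,-.293,.039),tool(-2.5))])
E
```

```text
11
{"translation":[[0.127,-0.1,0.034],[0.121,-0.107,0.034],[0.115,-0.114,0.034],[0.108,-0.121,0.034],[0.1,-0.127,0.034],[0.093,-0.132,0.034],[0.085,-0.138,0.034],[0.077,-0.142,0.034],[0.0,0,0.15],[0.0,0,0.15],[0.0,0,0.037]],"delta_rot":[[0.0,0,0.037],[0.0,0,0.037],[0.0,0,0.037],[0.0,0,0.037],[0.0,0,0.037],[0.0,0,0.037],[0.0,0,0.037],[0.0,0,0.037],[0.0,0.0,0.0],[0.0,0.0,0.0],[0.0,0.0,0.0]],"jaw":[1.0,1.0,1.0,1.0,1.0,1.0,1.0,1.0,1.0,1.0,1.0]}
```

Call:
step_arm --translation '[[0.127, -0.1, 0.034], [0.121, -0.107, 0.034], [0.115, -0.114, 0.034], [0.108, -0.121, 0.034], [0.1, -0.127, 0.034], [0.093, -0.132, 0.034], [0.085, -0.138, 0.034], [0.077, -0.142, 0.034], [0, 0, 0], [0, 0, 0]]' --delta_rot '[[0, 0, 0.037], [0, 0, 0.037], [0, 0, 0.037], [0, 0, 0.037], [0, 0, 0.037], [0, 0, 0.037], [0, 0, 0.037], [0, 0, 0.037], [0, 0, 0], [0, 0, 0]]' --jaw '[1, 1, 1, 1, 1, 1, 1, 1, 1, 1]' --force 20

```text
t: 2.4
ee_pos: [0.4677, -0.2931, 0.1406]
ee_rot: [3.141, -0.06, 0.001]
wrist_force: [-0.9, 0.3, 0.3]
grip_width: 1.002
finger_force: 0.0
```

Call:
step_arm --translation '[[0, 0, 0.15], [0, 0, 0.15], [0, 0, 0.037], [0, 0, 0], [0, 0, 0], [0, 0, 0], [0, 0, 0], [0, 0, 0], [0, 0, 0], [0, 0, 0]]' --delta_rot '[[0, 0, 0], [0, 0, 0], [0, 0, 0], [0, 0, 0], [0, 0, 0], [0, 0, 0], [0, 0, 0], [0, 0, 0], [0, 0, 0], [0, 0, 0]]' --jaw '[1, 1, 1, 1, 0.25, 0.25, 0.25, 0.25, 0.25, 0.25]'

```text
t: 3.65
ee_pos: [0.468, -0.2944, 0.0395]
ee_rot: [3.138, -0.06, 0.003]
wrist_force: [-8.8, -39.4, -20.5]
grip_width: 0.379
finger_force: 20.1
```

Call:
step_arm --translation '[[0, 0.007, 0], [0, 0.005, 0], [0, 0, 0], [0, 0, 0]]' --delta_rot '[[0, 0, 0], [0, 0, 0], [0, 0, 0], [0, 0, 0]]' --jaw '[0.25, 0.25, 0.25, 0.25]'

```text
t: 4.15
ee_pos: [0.4674, -0.2971, 0.0393]
ee_rot: [3.14, -0.062, 0.001]
wrist_force: [-3.4, -10.6, -2.5]
grip_width: 0.325
finger_force: 20.0
```

Run:
```python
from h import *
s=r.read_state();print({k:np.round(v,3) for k,v in s.items()})
a=snap('top','t1.png');b=snap('scene','s1.png')
A=cv2.resize(b[150:290,150:290],(560,560),interpolation=cv2.INTER_CUBIC);cv2.imwrite('pics/s1c.png',A[:,:,::-1])
```

```text
{'t': np.float64(4.15), 'q': array([-6.080e-01,  4.430e-01,  2.079e+00, -1.000e-03,  6.190e-01,
        1.003e+00]), 'qvel': array([ 0.   , -0.002, -0.   , -0.001, -0.001,  0.002]), 'tau': array([  6.303, -66.391, -26.238,   1.187,   0.674,  -0.448]), 'ee_pos': array([ 0.467, -0.297,  0.039]), 'ee_rot': array([ 3.14e+00, -6.20e-02,  1.00e-03]), 'wrist_force': array([ -3.402, -10.556,  -2.465]), 'ft_torque': array([-1.72 ,  0.628, -0.518]), 'finger_force': np.float64(19.975), 'grip_width': np.float64(0.325)}
```

View pics/s1c.png

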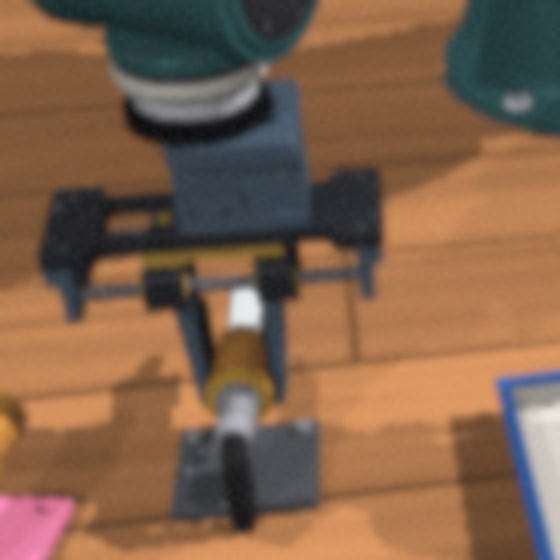

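Call:
step_arm --translation '[[0.012, 0.002, 0], [0.012, 0, 0], [0.012, 0, 0], [0.012, 0, 0], [0.012, 0, 0], [0, 0, 0], [0, 0, 0], [0, 0, 0]]' --delta_rot '[[0, 0, 0], [0, 0, 0], [0, 0, 0], [0, 0, 0], [0, 0, 0], [0, 0, 0], [0, 0, 0], [0, 0, 0]]' --jaw '[0.25, 0.25, 0.25, 0.25, 0.25, 0.25, 0.25, 0.25]'

```text
t: 5.25
ee_pos: [0.4844, -0.298, 0.0393]
ee_rot: [3.141, -0.062, -0.002]
wrist_force: [-10.2, -9.4, 6.6]
grip_width: 0.332
finger_force: 20.0
```

Run:
```python
from h import *
np.set_printoptions(precision=4,suppress=True)
for c in('top','scene'):
    b=snap(c,c[0]+'2.png')
    print(c,[(np.round(d['at'],1),round(d['p'],2)) for d in r.place_of(c,'nozzle_grip')])
A=cv2.resize(b[150:290,150:290],(560,560),interpolation=cv2.INTER_CUBIC);cv2.imwrite('pics/s2c.png',A[:,:,::-1])
```

```text
top [(array([327. , 158.2]), 0.34)]
scene [(array([216. , 224.7]), 0.63), (array([211.4, 264.9]), 0.21)]
```

View pics/s2c.png

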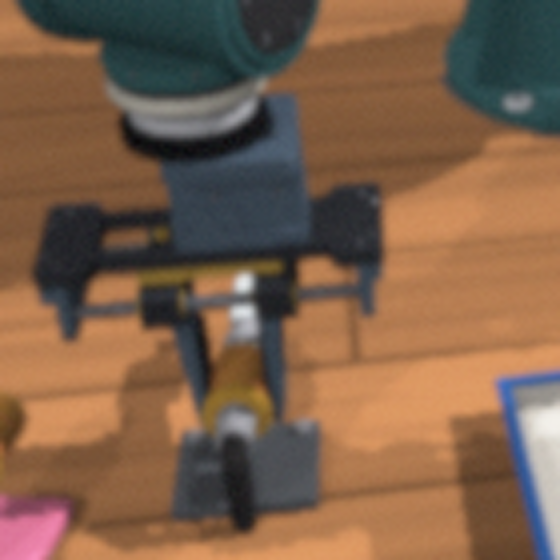

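Call:
step_arm --translation '[[0.008, 0, 0], [0, 0, 0], [0, 0, 0], [0, 0, 0], [0, 0, 0], [0, 0, 0], [0, 0, -0.15], [0, 0, -0.1], [0, 0, 0]]' --delta_rot '[[0, 0, 0], [0, 0, 0], [0, 0, 0], [0, 0, 0], [0, 0, 0], [0, 0, 0], [0, 0, 0], [0, 0, 0], [0, 0, 0]]' --jaw '[0.25, 0.25, 0.25, 0.25, 0.8, 0.8, 0.8, 0.8, 0.8]'

```text
t: 6.58
ee_pos: [0.4891, -0.2984, 0.1164]
ee_rot: [3.139, -0.061, 0.005]
wrist_force: [0.4, 0.5, -0.1]
grip_width: 0.797
finger_force: 0.0
```

Run:
```python
from h import *
plan([((.405,-.2945,.10),tool(-2.5)),((.405,-.2945,.039),tool(-2.5))],jaw=.6)
```

```text
4
{"translation":[[-0.14,-0.001,0.027],[-0.14,-0.001,0.027],[0.0,0,0.102],[0.0,0,0.102]],"delta_rot":[[0.001,-0.001,0.001],[0.001,-0.001,0.001],[0.0,0.0,0.0],[0.0,0.0,0.0]],"jaw":[0.6,0.6,0.6,0.6]}
```

Call:
step_arm --translation '[[-0.14, -0.001, 0.027], [-0.14, -0.001, 0.027], [0, 0, 0], [0, 0, 0.102], [0, 0, 0.102], [0, 0, 0], [0, 0, 0], [0, 0, 0], [0, 0, 0], [0, 0, 0]]' --delta_rot '[[0, 0, 0], [0, 0, 0], [0, 0, 0], [0, 0, 0], [0, 0, 0], [0, 0, 0], [0, 0, 0], [0, 0, 0], [0, 0, 0], [0, 0, 0]]' --jaw '[0.6, 0.6, 0.6, 0.6, 0.6, 0.15, 0.15, 0.15, 0.15, 0.15]' --force 25

```text
t: 7.82
ee_pos: [0.4043, -0.2941, 0.0374]
ee_rot: [3.14, -0.062, 0.002]
wrist_force: [-0.2, 0.6, 3.9]
grip_width: 0.198
finger_force: 25.0
```

Call:
step_arm --translation '[[-0.03, 0, 0], [-0.05, 0, 0], [-0.06, 0, 0], [-0.06, 0, 0], [0, 0, 0], [0, 0, 0]]' --delta_rot '[[0, 0, 0], [0, 0, 0], [0, 0, 0], [0, 0, 0], [0, 0, 0], [0, 0, 0]]' --jaw '[0.15, 0.15, 0.15, 0.15, 0.15, 0.15]'

```text
t: 8.57
ee_pos: [0.344, -0.2918, 0.037]
ee_rot: [3.141, -0.062, 0.001]
wrist_force: [0.7, -0.9, -0.7]
grip_width: 0.198
finger_force: 25.0
```

Run:
```python
from h import *
b=snap('scene','s3.png')
A=cv2.resize(b[150:290,150:290],(560,560),interpolation=cv2.INTER_CUBIC);cv2.imwrite('pics/s3c.png',A[:,:,::-1])
```

```text
(no output)
```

View pics/s3c.png

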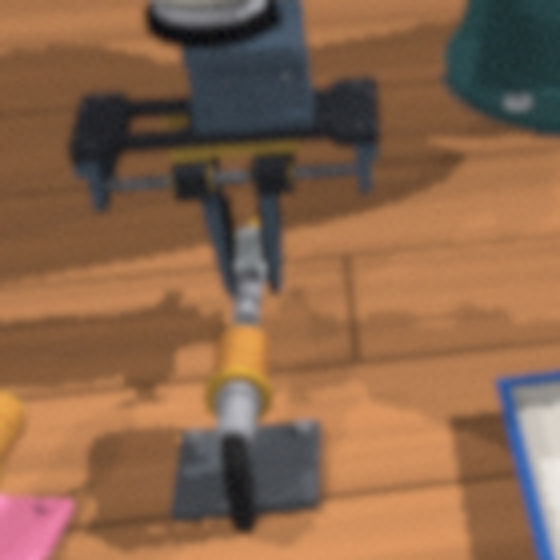

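Run:
```python
from h import *
plan([((.344,-.291,.12),tool(0)),((.535,-.09,.12),tool(0)),((.535,-.09,.017),tool(0))],jaw=.15)
```

```text
11
{"translation":[[0,-0.001,-0.138],[0,-0.001,-0.138],[0.106,-0.112,0],[0.106,-0.112,0],[0.106,-0.112,0],[0.106,-0.112,0],[0.106,-0.112,0],[0.106,-0.112,0],[0.0,0,0.114],[0.0,0,0.114],[0.0,0,0.114]],"delta_rot":[[0.0,0,-0.013],[0.0,0,-0.013],[0.0,0.0,0.0],[0.0,0.0,0.0],[0.0,0.0,0.0],[0.0,0.0,0.0],[0.0,0.0,0.0],[0.0,0.0,0.0],[0.0,0.0,0.0],[0.0,0.0,0.0],[0.0,0.0,0.0]],"jaw":[0.15,0.15,0.15,0.15,0.15,0.15,0.15,0.15,0.15,0.15,0.15]}
```

Call:
step_arm --translation '[[0, -0.001, -0.138], [0, -0.001, -0.138], [0.106, -0.112, 0], [0.106, -0.112, 0], [0.106, -0.112, 0], [0.106, -0.112, 0], [0.106, -0.112, 0], [0.106, -0.112, 0], [0, 0, 0], [0, 0, 0.1], [0, 0, 0.1], [0, 0, 0.1], [0, 0, 0.035], [0, 0, 0], [0, 0, 0], [0, 0, 0], [0, 0, 0], [0, 0, -0.1], [0, 0, -0.2], [0, 0, 0]]' --delta_rot '[[0, 0, -0.013], [0, 0, -0.013], [0, 0, 0], [0, 0, 0], [0, 0, 0], [0, 0, 0], [0, 0, 0], [0, 0, 0], [0, 0, 0], [0, 0, 0], [0, 0, 0], [0, 0, 0], [0, 0, 0], [0, 0, 0], [0, 0, 0], [0, 0, 0], [0, 0, 0], [0, 0, 0], [0, 0, 0], [0, 0, 0]]' --jaw '[0.15, 0.15, 0.15, 0.15, 0.15, 0.15, 0.15, 0.15, 0.15, 0.15, 0.15, 0.15, 0.15, 0.15, 0.4, 0.4, 0.4, 0.4, 0.4, 0.4]'

```text
t: 11.12
ee_pos: [0.5369, -0.0895, 0.1134]
ee_rot: [3.14, 0.003, 0.011]
wrist_force: [0.4, -0.3, -0.0]
grip_width: 0.4
finger_force: 0.0
```

```bash
cat >> h.py <<'E'
def lever(w,c='top',z=.009):
    """lever rect in pixel window w of a fresh top picture"""
    im=r.read_camera(c); g=cv2.cvtColor(im,cv2.COLOR_RGB2HSV); m=cv2.inRange(g,(0,0,190),(180,50,255))
    k=np.zeros_like(m);k[w[1]:w[3],w[0]:w[2]]=m[w[1]:w[3],w[0]:w[2]]
    P=np.array([onz(c,q,z)[:2] for q in cv2.boxPoints(cv2.minAreaRect(cv2.findNonZero(k)))])
    e=[P[1]-P[0],P[2]-P[1]]; e=max(e,key=np.linalg.norm); a=np.degrees(np.arctan2(e[1],e[0]))
    print('lever',P.mean(0).round(4),'yaw',round(a,1),'len',np.linalg.norm(e).round(3)); return P.mean(0),a
E
python3 - <<'E'
from h import *
snap('top','t4.png')
lever((375,185,450,225)); lever((130,215,200,255))
plan([((.652,-.2435,.12),tool(-91)),((.652,-.2435,.010),tool(-91))],jaw=.5,w=9)
E
```

```text
lever [ 0.6526 -0.2582] yaw -91.2 len 0.07
lever [0.6535 0.2566] yaw -80.4 len 0.104
14
{"translation":[[0.036,0.047,-0.003],[0.042,0.041,-0.003],[0.048,0.035,-0.003],[0.052,0.028,-0.003],[0.056,0.02,-0.003],[0.058,0.012,-0.003],[0.059,0.003,-0.003],[0.059,-0.005,-0.003],[0.057,-0.014,-0.003],[0.055,-0.022,-0.003],[0.051,-0.03,-0.003],[0.0,0,0.122],[0.0,0,0.122],[0.0,0,0.122]],"delta_rot":[[0.0,0.0,0.092],[0.0,0.0,0.092],[0.0,0.0,0.092],[0.0,0.0,0.092],[0.0,0.0,0.092],[0.0,0.0,0.092],[0.0,0.0,0.092],[0.0,0.0,0.092],[0.0,0.0,0.092],[0.0,0.0,0.092],[0.0,0.0,0.092],[0.0,0.0,0.0],[0.0,0.0,0.0],[0.0,0.0,0.0]],"jaw":[0.5,0.5,0.5,0.5,0.5,0.5,0.5,0.5,0.5,0.5,0.5,0.5,0.5,0.5]}
```

View pics/t4.png

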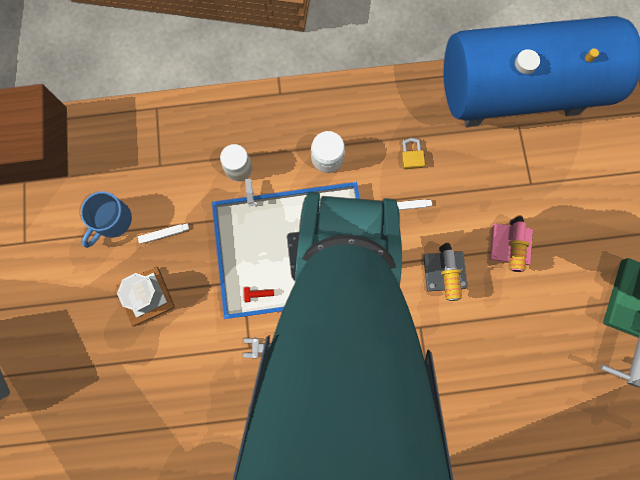

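Run:
```python
from h import *
plan([((.652,-.2435,.12),tool(89)),((.652,-.2435,.010),tool(89))],jaw=.5,w=9)
```

```text
13
{"translation":[[0.039,0.052,-0.004],[0.031,0.057,-0.004],[0.022,0.061,-0.004],[0.012,0.064,-0.004],[0.002,0.065,-0.004],[-0.008,0.064,-0.004],[-0.018,0.062,-0.004],[-0.027,0.059,-0.004],[-0.036,0.054,-0.004],[-0.044,0.048,-0.004],[0.0,0,0.122],[0.0,0,0.122],[0.0,0,0.122]],"delta_rot":[[0,0.0,-0.099],[0,0.0,-0.099],[0,0.0,-0.099],[0,0.0,-0.099],[0,0.0,-0.099],[0,0.0,-0.099],[0,0.0,-0.099],[0,0.0,-0.099],[0,0.0,-0.099],[0,0.0,-0.099],[0.0,0.0,0.0],[0.0,0.0,0.0],[0.0,0.0,0.0]],"jaw":[0.5,0.5,0.5,0.5,0.5,0.5,0.5,0.5,0.5,0.5,0.5,0.5,0.5]}
```

Call:
step_arm --translation '[[0.039, 0.052, -0.004], [0.031, 0.057, -0.004], [0.022, 0.061, -0.004], [0.012, 0.064, -0.004], [0.002, 0.065, -0.004], [-0.008, 0.064, -0.004], [-0.018, 0.062, -0.004], [-0.027, 0.059, -0.004], [-0.036, 0.054, -0.004], [-0.044, 0.048, -0.004], [0, 0, 0], [0, 0, 0]]' --delta_rot '[[0, 0, -0.099], [0, 0, -0.099], [0, 0, -0.099], [0, 0, -0.099], [0, 0, -0.099], [0, 0, -0.099], [0, 0, -0.099], [0, 0, -0.099], [0, 0, -0.099], [0, 0, -0.099], [0, 0, 0], [0, 0, 0]]' --jaw '[0.5, 0.5, 0.5, 0.5, 0.5, 0.5, 0.5, 0.5, 0.5, 0.5, 0.5, 0.5]'

```text
t: 12.78
ee_pos: [0.652, -0.2426, 0.1198]
ee_rot: [-2.239, -2.201, 0.001]
wrist_force: [-0.0, -0.3, 0.4]
grip_width: 0.5
finger_force: 0.0
```

Run:
```python
from h import *
plan([((.652,-.2435,.06),tool(89)),((.652,-.2435,.010),tool(89))],jaw=.5,w=9)
b=r.read_camera('scene')
print([(np.round(d['at'],1),round(d['p'],2)) for d in r.place_of('scene','lever_a_c')])
```

```text
3
{"translation":[[-0.002,0.0,0.1],[-0.001,0.0,0.1],[0.0,0,0.167]],"delta_rot":[[-0.001,0,0.0],[-0.001,0,0.0],[0.0,0.0,0.0]],"jaw":[0.5,0.5,0.5]}
[(array([464. , 276.1]), 0.77), (array([515.9, 282.7]), 0.17)]
```

Call:
step_arm --translation '[[0, 0, 0.12], [0, 0, 0.12], [0, 0, 0.1], [0, 0, 0.025], [0, 0, 0], [0, 0, 0], [0, 0, 0], [0, 0, 0], [0, 0, 0], [0, 0, -0.1], [0, 0, -0.12], [0, 0, 0]]' --delta_rot '[[0, 0, 0], [0, 0, 0], [0, 0, 0], [0, 0, 0], [0, 0, 0], [0, 0, 0], [0, 0, 0], [0, 0, 0], [0, 0, 0], [0, 0, 0], [0, 0, 0], [0, 0, 0]]' --jaw '[0.5, 0.5, 0.5, 0.5, 0.5, 0.05, 0.05, 0.05, 0.05, 0.05, 0.05, 0.05]'

```text
t: 14.38
ee_pos: [0.6546, -0.2439, 0.0804]
ee_rot: [2.234, 2.203, 0.003]
wrist_force: [-0.2, -0.8, -1.2]
grip_width: 0.171
finger_force: 25.0
```

Run:
```python
from h import *
plan([((.63,-.05,.10),tool(89)),((.63,-.05,.018),tool(89))],jaw=.05,w=9)
```

```text
6
{"translation":[[0.161,-0.023,-0.017],[0.161,-0.023,-0.017],[0.161,-0.023,-0.016],[0.161,-0.023,-0.016],[0.0,0,0.137],[0.0,0,0.137]],"delta_rot":[[0.001,0.0,0.001],[0.001,0.0,0.001],[0.001,0.0,0.001],[0.001,0.0,0.001],[0.0,0.0,0.0],[0.0,0.0,0.0]],"jaw":[0.05,0.05,0.05,0.05,0.05,0.05]}
```

Call:
step_arm --translation '[[0.161, -0.023, -0.017], [0.161, -0.023, -0.017], [0.161, -0.023, -0.016], [0.161, -0.023, -0.016], [0, 0, 0], [0, 0, 0.137], [0, 0, 0.12], [0, 0, 0.017], [0, 0, 0], [0, 0, 0], [0, 0, 0], [0, 0, 0], [0, 0, -0.1], [0, 0, -0.15], [0, 0, 0]]' --delta_rot '[[0, 0, 0], [0, 0, 0], [0, 0, 0], [0, 0, 0], [0, 0, 0], [0, 0, 0], [0, 0, 0], [0, 0, 0], [0, 0, 0], [0, 0, 0], [0, 0, 0], [0, 0, 0], [0, 0, 0], [0, 0, 0], [0, 0, 0]]' --jaw '[0.05, 0.05, 0.05, 0.05, 0.05, 0.05, 0.05, 0.05, 0.05, 0.4, 0.4, 0.4, 0.4, 0.4, 0.4]'

```text
t: 16.25
ee_pos: [0.6302, -0.05, 0.0936]
ee_rot: [2.234, 2.203, 0.005]
wrist_force: [0.0, 0.4, -0.4]
grip_width: 0.398
finger_force: 0.0
```

Run:
```python
from h import *
c,a=lever((130,205,200,260))
plan([((c[0],c[1]-.001,.09),tool(a+180 if a<0 else a)),((c[0],c[1]-.001,.010),tool(a+180 if a<0 else a))],jaw=.5,w=9)
```

```text
lever [0.6536 0.2567] yaw -80.8 len 0.105
9
{"translation":[[0.146,0.01,0.001],[0.145,0.013,0.001],[0.145,0.017,0.001],[0.145,0.02,0.001],[0.144,0.024,0.001],[0.143,0.028,0.001],[0.143,0.031,0.001],[0.0,0,0.133],[0.0,0,0.133]],"delta_rot":[[0.0,0.0,-0.016],[0.0,0.0,-0.016],[0.0,0.0,-0.016],[0.0,0.0,-0.016],[0.0,0.0,-0.016],[0.0,0.0,-0.016],[0.0,0.0,-0.016],[0.0,0.0,0.0],[0.0,0.0,0.0]],"jaw":[0.5,0.5,0.5,0.5,0.5,0.5,0.5,0.5,0.5]}
```

Call:
step_arm --translation '[[0.146, 0.01, 0], [0.145, 0.013, 0], [0.145, 0.017, 0], [0.145, 0.02, 0], [0.144, 0.024, 0], [0.143, 0.028, 0], [0.143, 0.031, 0], [0, 0, 0], [0, 0, 0.133], [0, 0, 0.12], [0, 0, 0.018], [0, 0, 0], [0, 0, 0], [0, 0, 0], [0, 0, 0], [0, 0, 0], [0, 0, -0.12], [0, 0, -0.12], [0, 0, 0]]' --delta_rot '[[0, 0, -0.016], [0, 0, -0.016], [0, 0, -0.016], [0, 0, -0.016], [0, 0, -0.016], [0, 0, -0.016], [0, 0, -0.016], [0, 0, 0], [0, 0, 0], [0, 0, 0], [0, 0, 0], [0, 0, 0], [0, 0, 0], [0, 0, 0], [0, 0, 0], [0, 0, 0], [0, 0, 0], [0, 0, 0], [0, 0, 0]]' --jaw '[0.5, 0.5, 0.5, 0.5, 0.5, 0.5, 0.5, 0.5, 0.5, 0.5, 0.5, 0.5, 0.05, 0.05, 0.05, 0.05, 0.05, 0.05, 0.05]'

```text
t: 18.68
ee_pos: [0.654, 0.2566, 0.0838]
ee_rot: [2.033, 2.392, 0.006]
wrist_force: [0.0, -0.0, -1.2]
grip_width: 0.177
finger_force: 25.0
```

Run:
```python
from h import *
plan([((.66,.045,.085),tool(90)),((.66,.045,.018),tool(90))],jaw=.05,w=9)
```

```text
7
{"translation":[[-0.14,-0.019,-0.001],[-0.14,-0.014,-0.001],[-0.141,-0.01,-0.001],[-0.141,-0.005,-0.001],[-0.141,-0.001,-0.001],[0.0,0,0.112],[0.0,0,0.112]],"delta_rot":[[0.001,0,0.021],[0.001,0,0.021],[0.001,0,0.021],[0.001,0,0.021],[0.001,0,0.021],[0.0,0.0,0.0],[0.0,0.0,0.0]],"jaw":[0.05,0.05,0.05,0.05,0.05,0.05,0.05]}
```

Call:
step_arm --translation '[[-0.15, -0.023, 0], [-0.15, -0.018, 0], [-0.151, -0.013, 0], [-0.151, -0.008, 0], [-0.151, -0.004, 0], [0, 0, 0], [0, 0, 0.112], [0, 0, 0.1], [0, 0, 0.01], [0, 0, 0], [0, 0, 0], [0, 0, 0], [0, 0, 0], [0, 0, -0.1], [0, 0, -0.15], [0, 0, -0.1]]' --delta_rot '[[0, 0, 0.021], [0, 0, 0.021], [0, 0, 0.021], [0, 0, 0.021], [0, 0, 0.021], [0, 0, 0], [0, 0, 0], [0, 0, 0], [0, 0, 0], [0, 0, 0], [0, 0, 0], [0, 0, 0], [0, 0, 0], [0, 0, 0], [0, 0, 0], [0, 0, 0]]' --jaw '[0.05, 0.05, 0.05, 0.05, 0.05, 0.05, 0.05, 0.05, 0.05, 0.05, 0.35, 0.35, 0.35, 0.35, 0.35, 0.35]'

```text
t: 20.68
ee_pos: [0.6548, 0.029, 0.1214]
ee_rot: [2.224, 2.217, 0.002]
wrist_force: [-0.1, 0.0, -0.0]
grip_width: 0.351
finger_force: 0.0
```

Run:
```python
from h import *
a=snap('top','t5.png');b=snap('scene','s5.png')
for c in('top','scene'): print([(np.round(d['at'],1),round(d['p'],2)) for d in r.place_of(c,'tin_center')])
C=np.zeros((480,800,3),np.uint8);C[:,:400]=cv2.resize(a[170:330,190:390],(400,320)).repeat(1,0)[:320] if 0 else 0
C[:320,:400]=cv2.resize(a[170:330,190:390],(400,320));C[:320,400:]=cv2.resize(b[200:340,260:435],(400,320))
cv2.imwrite('pics/c5.png',C[:320,:,::-1])
```

```text
[(array([135.9, 292.1]), 0.71)]
[(array([457.4, 229.5]), 0.94), (array([344.3, 226.7]), 0.61), (array([213. , 242.4]), 0.18)]
```

View pics/c5.png

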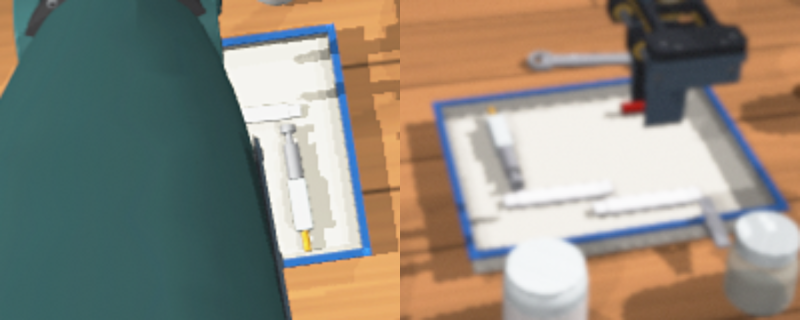

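Run:
```python
from h import *
plan([((.530,.299,.13),tool(110)),((.53,.299,.036),tool(110))],jaw=1,w=9)
```

```text
8
{"translation":[[0.15,-0.07,-0.006],[0.154,-0.061,-0.006],[0.157,-0.052,-0.006],[0.16,-0.042,-0.006],[0.162,-0.033,-0.006],[0.163,-0.023,-0.006],[0.0,0,0.157],[0.0,0,0.157]],"delta_rot":[[0.0,0.0,-0.037],[0.0,0.0,-0.037],[0.0,0.0,-0.037],[0.0,0.0,-0.037],[0.0,0.0,-0.037],[0.0,0.0,-0.037],[0.0,0.0,0.0],[0.0,0.0,0.0]],"jaw":[1,1,1,1,1,1,1,1]}
```

Call:
step_arm --translation '[[0.15, -0.07, -0.006], [0.154, -0.061, -0.006], [0.157, -0.052, -0.006], [0.16, -0.042, -0.006], [0.162, -0.033, -0.006], [0.163, -0.023, -0.006], [0, 0, 0], [0, 0, 0]]' --delta_rot '[[0, 0, -0.037], [0, 0, -0.037], [0, 0, -0.037], [0, 0, -0.037], [0, 0, -0.037], [0, 0, -0.037], [0, 0, 0], [0, 0, 0]]' --jaw '[1, 1, 1, 1, 1, 1, 1, 1]' --force 35

```text
t: 21.88
ee_pos: [0.5296, 0.2989, 0.1291]
ee_rot: [-1.806, -2.57, 0.002]
wrist_force: [-0.3, -0.5, 0.2]
grip_width: 0.997
finger_force: 0.0
```

Call:
step_arm --translation '[[0, 0, 0.12], [0, 0, 0.12], [0, 0, 0.073], [0, 0, 0], [0, 0, 0], [0, 0, 0], [0, 0, 0], [0, 0, 0], [0, 0, 0]]' --delta_rot '[[0, 0, 0], [0, 0, 0], [0, 0, 0], [0, 0, 0], [0, 0, 0], [0, 0, 0], [0, 0, 0], [0, 0, 0], [0, 0, 0]]' --jaw '[1, 1, 1, 1, 0.65, 0.65, 0.65, 0.65, 0.65]'

```text
t: 23.0
ee_pos: [0.5305, 0.2997, 0.0372]
ee_rot: [1.806, 2.57, 0.002]
wrist_force: [-1.4, -1.7, 8.1]
grip_width: 0.716
finger_force: 35.0
```

Run:
```python
from h import *
plan([((.5305,.2997,.12),tool(110)),((.565,.0,.12),tool(90)),((.565,.0,.08),tool(90))],jaw=.65,w=9)
```

```text
10
{"translation":[[0.0,0.0,-0.138],[0.0,0.0,-0.138],[-0.14,-0.033,0],[-0.141,-0.026,0],[-0.142,-0.019,0],[-0.143,-0.012,0],[-0.144,-0.005,0],[-0.144,0.002,0.0],[-0.143,0.009,0.0],[0.0,0,0.133]],"delta_rot":[[0.0,0,-0.001],[0.0,0,-0.001],[0,0,0.032],[0,0,0.032],[0,0,0.032],[0,0,0.032],[0,0,0.032],[0,0,0.032],[0,0,0.032],[0.0,0.0,0.0]],"jaw":[0.65,0.65,0.65,0.65,0.65,0.65,0.65,0.65,0.65,0.65]}
```

Call:
step_arm --translation '[[0, 0, -0.138], [0, 0, -0.138], [-0.14, -0.033, 0], [-0.141, -0.026, 0], [-0.142, -0.019, 0], [-0.143, -0.012, 0], [-0.144, -0.005, 0], [-0.144, 0.002, 0], [-0.143, 0.009, 0], [0, 0, 0.133], [0, 0, 0], [0, 0, 0], [0, 0, 0], [0, 0, 0], [0, 0, 0], [0, 0, 0], [0, 0, 0], [0, 0, 0]]' --delta_rot '[[0, 0, 0], [0, 0, 0], [0, 0, 0.032], [0, 0, 0.032], [0, 0, 0.032], [0, 0, 0.032], [0, 0, 0.032], [0, 0, 0.032], [0, 0, 0.032], [0, 0, 0], [0, 0, 0], [0, 0.09, 0], [0, 0.09, 0], [0, 0.09, 0], [0, 0.09, 0], [0, 0.08, 0], [0, 0, 0], [0, 0, 0]]' --jaw '[0.65, 0.65, 0.65, 0.65, 0.65, 0.65, 0.65, 0.65, 0.65, 0.65, 0.65, 0.65, 0.65, 0.65, 0.65, 0.65, 0.65, 0.65]'

```text
t: 25.25
ee_pos: [0.5637, -0.0, 0.0799]
ee_rot: [-1.828, -1.819, -0.656]
wrist_force: [-0.7, 0.1, -2.0]
grip_width: 0.719
finger_force: 35.0
```

Run:
```python
from h import *
s=r.read_state();print(np.round(s['q'],3),R.from_rotvec(s['ee_rot']).as_matrix().round(2))
a=snap('top','t6.png');b=snap('scene','s6.png')
C=np.zeros((320,800,3),np.uint8)
C[:320,:400]=cv2.resize(a[170:330,190:390],(400,320));C[:320,400:]=cv2.resize(b[180:320,260:435],(400,320))
cv2.imwrite('pics/c6.png',C[:,:,::-1])
```

```text
[-0.326  0.514  2.011  0.78   1.031 -0.877] [[ 0.    1.    0.  ]
 [ 0.77 -0.01  0.64]
 [ 0.64  0.   -0.77]]
```

View pics/c6.png

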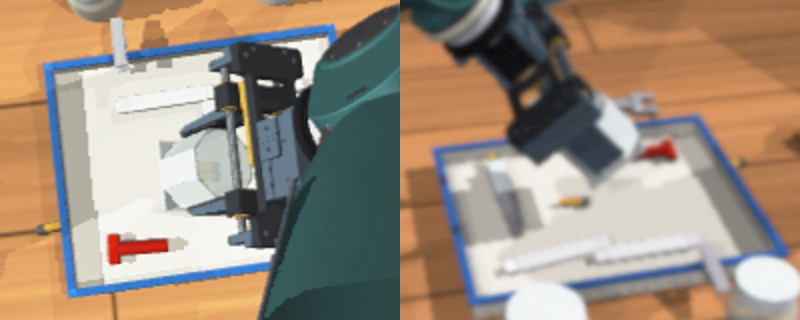

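Call:
step_arm --translation '[[0, 0, 0], [0, 0, 0], [0, 0, 0], [0, 0, 0], [0, 0, 0], [0, 0, 0], [0, 0, 0], [0, 0, 0], [0, 0, 0], [0, 0, 0], [0, 0, 0], [0, 0, 0], [0, 0, 0], [0, 0, 0]]' --delta_rot '[[0, -0.08, 0], [0, -0.08, 0], [0, -0.08, 0], [0, -0.08, 0], [0, -0.08, 0], [0, -0.08, 0], [0, -0.08, 0], [0, -0.08, 0], [0, -0.08, 0], [0, -0.08, 0], [0, -0.06, 0], [0, 0, 0], [0, 0, 0], [0, 0, 0]]' --jaw '[0.65, 0.65, 0.65, 0.65, 0.65, 0.65, 0.65, 0.65, 0.65, 0.65, 0.65, 0.65, 0.65, 0.65]'

```text
t: 27.1
ee_pos: [0.5636, -0.0006, 0.0797]
ee_rot: [1.849, 1.836, -0.631]
wrist_force: [0.1, -0.6, -2.4]
grip_width: 0.719
finger_force: 35.0
```

```bash
cat > two.py <<'E'
import sys
from h import *
n=sys.argv[1]
s=r.read_state();print(np.round(s['q'],3),R.from_rotvec(s['ee_rot']).as_matrix().round(2).tolist())
a=snap('top','t%s.png'%n);b=snap('scene','s%s.png'%n)
C=np.zeros((320,800,3),np.uint8)
C[:320,:400]=cv2.resize(a[170:330,190:390],(400,320));C[:320,400:]=cv2.resize(b[180:320,260:435],(400,320))
cv2.imwrite('pics/c%s.png'%n,C[:,:,::-1])
for c,i in(('top',a),('scene',b)):
    g=cv2.cvtColor(i,cv2.COLOR_RGB2HSV);m=cv2.inRange(g,(17,120,60),(32,255,255))
    if c=='top': m[:165]=0;m[340:]=0;m[:,:185]=0;m[:,440:]=0
    else: m[:200]=0;m[330:]=0;m[:,:255]=0;m[:,450:]=0
    k,_,st,ce=cv2.connectedComponentsWithStats(m)
    print(c,[(st[j,4],ce[j].round(1).tolist(),onz(c,ce[j],.0085).round(3).tolist()) for j in range(1,k) if st[j,4]>5])
    print([(np.round(d['at'],1).tolist(),round(d['p'],2)) for d in r.place_of(c,'stem_1_c')])
E
python3 two.py 7
```

```text
[ 0.235  0.505  2.012 -0.797  0.98   0.82 ] [[0.01, 1.0, -0.0], [0.79, -0.01, -0.61], [-0.61, 0.0, -0.79]]
top [(np.int32(79), [412.5, 166.3], [0.732, -0.267, 0.008]), (np.int32(56), [245.1, 228.9], [0.641, 0.09, 0.008]), (np.int32(10), [270.6, 227.3], [0.638, 0.038, 0.008]), (np.int32(102), [266.2, 263.8], [0.565, 0.054, 0.008]), (np.int32(9), [276.0, 281.2], [0.528, 0.038, 0.008]), (np.int32(31), [342.8, 290.0], [0.495, -0.091, 0.008]), (np.int32(8), [278.0, 324.2], [0.443, 0.043, 0.008])]
[([274.4, 222.5], 0.44)]
scene [(np.int32(33), [366.8, 203.1], [0.302, 0.131, 0.008]), (np.int32(14), [365.7, 217.7], [0.377, 0.105, 0.008]), (np.int32(7), [407.0, 251.0], [0.542, 0.16, 0.008]), (np.int32(18), [334.9, 268.0], [0.573, -0.026, 0.008])]
[([405.8, 252.4], 0.39)]
```

View pics/c7.png

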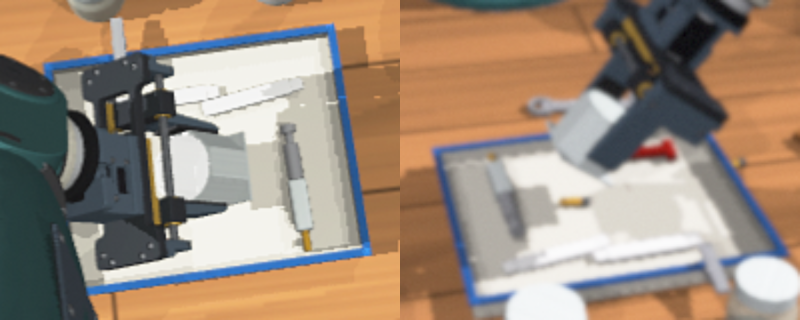

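Call:
step_arm --translation '[[0, 0, 0], [0, 0, 0], [0, 0, 0], [0, 0, 0], [0, 0, 0], [0, 0, 0], [0, 0, 0], [0, 0, 0], [0, 0, 0], [0, 0, 0], [0, 0, 0], [0, 0, 0], [0, 0, 0], [0, 0, 0]]' --delta_rot '[[0, 0.08, 0], [0, 0.08, 0], [0, 0.08, 0], [0, 0.08, 0], [0, 0.08, 0], [0, 0.08, 0], [0, 0.08, 0], [0, 0.08, 0], [0, 0.08, 0], [0, 0.08, 0], [0, 0.06, 0], [0, 0, 0], [0, 0, 0], [0, 0, 0]]' --jaw '[0.65, 0.65, 0.65, 0.65, 0.65, 0.65, 0.65, 0.65, 0.65, 0.65, 0.65, 0.65, 0.65, 0.65]'

```text
t: 29.05
ee_pos: [0.5635, -0.0, 0.0796]
ee_rot: [-1.828, -1.818, -0.657]
wrist_force: [-0.3, 0.0, -2.0]
grip_width: 0.719
finger_force: 35.0
```

```bash
python3 two.py 8
```

```text
[-0.327  0.514  2.012  0.781  1.031 -0.879] [[0.0, 1.0, 0.0], [0.77, -0.01, 0.64], [0.64, 0.0, -0.77]]
top [(np.int32(79), [412.5, 166.3], [0.732, -0.267, 0.008]), (np.int32(9), [274.0, 184.1], [0.728, 0.022, 0.008]), (np.int32(17), [256.9, 186.4], [0.728, 0.057, 0.008]), (np.int32(11), [256.8, 192.1], [0.715, 0.059, 0.008]), (np.int32(11), [197.7, 202.5], [0.708, 0.181, 0.008]), (np.int32(112), [312.7, 229.2], [0.624, -0.046, 0.008]), (np.int32(7), [188.0, 212.0], [0.69, 0.202, 0.008]), (np.int32(12), [304.2, 223.8], [0.637, -0.03, 0.008]), (np.int32(8), [327.6, 226.2], [0.627, -0.077, 0.008]), (np.int32(8), [312.4, 277.4], [0.527, -0.034, 0.008]), (np.int32(34), [215.6, 283.0], [0.538, 0.158, 0.008]), (np.int32(43), [205.1, 315.8], [0.476, 0.184, 0.008]), (np.int32(136), [304.5, 321.3], [0.442, -0.009, 0.008]), (np.int32(33), [276.0, 323.8], [0.444, 0.047, 0.008]), (np.int32(15), [261.5, 325.5], [0.444, 0.075, 0.008]), (np.int32(9), [213.7, 329.8], [0.447, 0.169, 0.008]), (np.int32(16), [235.8, 330.1], [0.441, 0.126, 0.008]), (np.int32(36), [204.0, 332.4], [0.444, 0.189, 0.008]), (np.int32(6), [224.5, 332.0], [0.44, 0.149, 0.008]), (np.int32(11), [303.3, 332.6], [0.421, -0.004, 0.008]), (np.int32(7), [186.0, 334.9], [0.444, 0.224, 0.008]), (np.int32(10), [200.4, 338.9], [0.433, 0.197, 0.008])]
[([215.7, 284.6], 0.47)]
scene [(np.int32(7), [407.0, 251.0], [0.542, 0.16, 0.008]), (np.int32(43), [357.6, 264.1], [0.569, 0.029, 0.008]), (np.int32(22), [334.8, 268.0], [0.573, -0.026, 0.008])]
[([407.5, 254.5], 0.59), ([455.4, 243.8], 0.54)]
```

Call:
step_arm --translation '[[0, 0, 0], [0, 0, 0], [0, 0, 0], [0, 0, 0], [0, 0, 0], [0, 0, 0], [0, 0, 0], [0, 0, 0], [0, 0, 0], [0, 0, 0], [0, 0, 0], [0, 0, 0], [0, 0, 0], [0, 0, 0]]' --delta_rot '[[0, -0.08, 0], [0, -0.08, 0], [0, -0.08, 0], [0, -0.08, 0], [0, -0.08, 0], [0, -0.08, 0], [0, -0.08, 0], [0, -0.08, 0], [0, -0.08, 0], [0, -0.08, 0], [0, -0.06, 0], [0, 0, 0], [0, 0, 0], [0, 0, 0]]' --jaw '[0.65, 0.65, 0.65, 0.65, 0.65, 0.65, 0.65, 0.65, 0.65, 0.65, 0.65, 0.65, 0.65, 0.65]'

```text
t: 31.0
ee_pos: [0.5635, -0.0007, 0.0795]
ee_rot: [1.85, 1.836, -0.631]
wrist_force: [-0.4, -0.7, -1.4]
grip_width: 0.723
finger_force: 35.0
```

```bash
python3 two.py 9
```

```text
[ 0.234  0.505  2.012 -0.797  0.98   0.82 ] [[0.01, 1.0, -0.0], [0.79, -0.01, -0.61], [-0.61, 0.0, -0.79]]
top [(np.int32(79), [412.5, 166.3], [0.732, -0.267, 0.008]), (np.int32(56), [245.2, 228.8], [0.641, 0.089, 0.008]), (np.int32(11), [271.0, 227.5], [0.638, 0.037, 0.008]), (np.int32(104), [266.3, 263.8], [0.565, 0.054, 0.008]), (np.int32(10), [275.8, 281.3], [0.527, 0.039, 0.008]), (np.int32(31), [342.8, 290.0], [0.495, -0.091, 0.008]), (np.int32(7), [350.4, 314.4], [0.445, -0.1, 0.008]), (np.int32(6), [301.5, 322.0], [0.442, -0.003, 0.008]), (np.int32(6), [277.8, 324.2], [0.443, 0.044, 0.008])]
[]
scene [(np.int32(33), [366.7, 203.0], [0.301, 0.131, 0.008]), (np.int32(13), [365.8, 217.5], [0.376, 0.106, 0.008]), (np.int32(7), [407.0, 251.0], [0.542, 0.16, 0.008]), (np.int32(42), [357.7, 264.1], [0.569, 0.029, 0.008]), (np.int32(20), [334.8, 268.0], [0.573, -0.026, 0.008])]
[([406.3, 252.4], 0.4)]
```

Call:
step_arm --translation '[[0, 0, 0], [0, 0, 0], [0, 0, 0], [0, 0, 0], [0, 0, 0], [0, 0, 0], [0, 0, 0], [0, 0, 0], [0, 0, 0], [0, 0, 0], [0, 0, 0], [0, 0, 0], [0, 0, 0]]' --delta_rot '[[0, 0.08, 0], [0, 0.08, 0], [0, 0.08, 0], [0, 0.08, 0], [0, 0.08, 0], [0, 0.08, 0], [0, 0.08, 0], [0, 0.08, 0], [0, 0.08, 0], [0, 0.08, 0], [0, 0.06, 0], [0, 0, 0], [0, 0, 0]]' --jaw '[0.65, 0.65, 0.65, 0.65, 0.65, 0.65, 0.65, 0.65, 0.65, 0.65, 0.65, 0.65, 0.65]'

```text
t: 32.83
ee_pos: [0.5634, -0.0004, 0.0792]
ee_rot: [-1.829, -1.818, -0.656]
wrist_force: [0.6, 0.1, -2.2]
grip_width: 0.722
finger_force: 35.0
```

```bash
python3 two.py 10|tail -2
python3 - <<'E'
import cv2,numpy as np
a=cv2.imread('pics/t10.png');b=cv2.imread('pics/s10.png')
C=np.zeros((480,800,3),np.uint8)
C[:480,:400]=cv2.resize(a[225:285,255:305],(400,480),interpolation=cv2.INTER_CUBIC)
C[:,400:]=cv2.resize(b[215:287,325:385],(400,480),interpolation=cv2.INTER_CUBIC)
cv2.imwrite('pics/d10.png',C)
E
```

```text
scene [(np.int32(7), [407.0, 251.0], [0.542, 0.16, 0.008]), (np.int32(43), [357.6, 264.1], [0.569, 0.029, 0.008]), (np.int32(22), [334.8, 268.0], [0.573, -0.026, 0.008])]
[([336.7, 269.2], 0.46), ([404.0, 254.0], 0.45)]
```

View pics/d10.png

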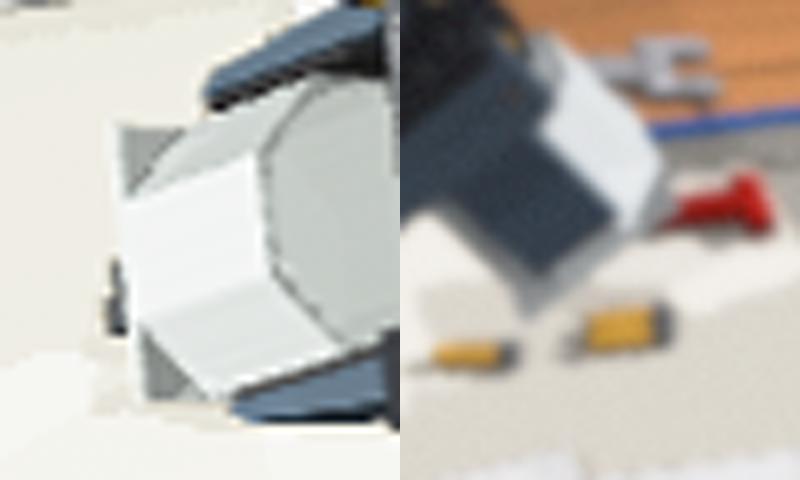

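Run:
```python
from h import *
plan([((.5634,0,.12),tool(90)),((.5295,.2998,.12),tool(110)),((.5295,.2998,.045),tool(110)),((.5295,.2998,.038),tool(110))],jaw=.65,w=9)
```

```text
15
{"translation":[[0.017,0,-0.021],[0.014,0,-0.023],[0.011,0,-0.025],[0.007,0,-0.026],[0.004,0,-0.027],[0.143,-0.016,0],[0.143,-0.009,0],[0.144,-0.002,0],[0.144,0.005,0.0],[0.143,0.012,0.0],[0.142,0.02,0.0],[0.141,0.027,0.0],[0.0,0,0.125],[0.0,0,0.125],[0.0,0,0.023]],"delta_rot":[[0.0,-0.088,-0.001],[0.0,-0.088,-0.001],[0.0,-0.088,-0.001],[0.0,-0.088,-0.001],[0.0,-0.088,-0.001],[0.0,0.0,-0.032],[0.0,0.0,-0.032],[0.0,0.0,-0.032],[0.0,0.0,-0.032],[0.0,0.0,-0.032],[0.0,0.0,-0.032],[0.0,0.0,-0.032],[0.0,0.0,0.0],[0.0,0.0,0.0],[0.0,0.0,0.0]],"jaw":[0.65,0.65,0.65,0.65,0.65,0.65,0.65,0.65,0.65,0.65,0.65,0.65,0.65,0.65,0.65]}
```

Call:
step_arm --translation '[[0.017, 0, -0.021], [0.014, 0, -0.023], [0.011, 0, -0.025], [0.007, 0, -0.026], [0.004, 0, -0.027], [0.143, -0.016, 0], [0.143, -0.009, 0], [0.144, -0.002, 0], [0.144, 0.005, 0], [0.143, 0.012, 0], [0.142, 0.02, 0], [0.141, 0.027, 0], [0, 0, 0.1], [0, 0, 0], [0, 0, 0]]' --delta_rot '[[0, -0.088, -0.001], [0, -0.088, -0.001], [0, -0.088, -0.001], [0, -0.088, -0.001], [0, -0.088, -0.001], [0, 0, -0.032], [0, 0, -0.032], [0, 0, -0.032], [0, 0, -0.032], [0, 0, -0.032], [0, 0, -0.032], [0, 0, -0.032], [0, 0, 0], [0, 0, 0], [0, 0, 0]]' --jaw '[0.65, 0.65, 0.65, 0.65, 0.65, 0.65, 0.65, 0.65, 0.65, 0.65, 0.65, 0.65, 0.65, 0.65, 0.65]'

```text
t: 34.9
ee_pos: [0.529, 0.2991, 0.0905]
ee_rot: [1.796, 2.575, 0.003]
wrist_force: [-0.3, 0.1, -1.9]
grip_width: 0.724
finger_force: 35.0
```

Run:
```python
from h import *
plan([((.5295,.2998,.06),tool(110)),((.5295,.2998,.038),tool(110))],jaw=.65,w=9)
```

```text
2
{"translation":[[0.002,0.002,0.102],[0.0,0,0.073]],"delta_rot":[[0.002,0.001,0.002],[0.0,0.0,0.0]],"jaw":[0.65,0.65]}
```

Call:
step_arm --translation '[[0.002, 0.002, 0.1], [0, 0, 0.05], [0, 0, 0.013], [0, 0, 0.01], [0, 0, 0], [0, 0, 0], [0, 0, 0]]' --delta_rot '[[0.002, 0.001, 0.002], [0, 0, 0], [0, 0, 0], [0, 0, 0], [0, 0, 0], [0, 0, 0], [0, 0, 0]]' --jaw '[0.65, 0.65, 0.65, 0.65, 0.65, 0.65, 0.65]'

```text
t: 35.78
ee_pos: [0.5294, 0.3001, 0.0381]
ee_rot: [-1.801, -2.574, -0.0]
wrist_force: [-0.1, 0.2, -1.6]
grip_width: 0.724
finger_force: 35.0
```

Call:
step_arm --translation '[[0, 0, 0.004], [0, 0, 0.004], [0, 0, 0]]' --delta_rot '[[0, 0, 0], [0, 0, 0], [0, 0, 0]]' --jaw '[0.65, 0.65, 0.65]'

```text
t: 36.15
ee_pos: [0.5294, 0.3002, 0.037]
ee_rot: [-1.8, -2.574, 0.0]
wrist_force: [-9.1, -3.8, 26.5]
grip_width: 0.722
finger_force: 35.0
```

Contact. Release and rise clear, then look at the window and the loose stem.

Call:
step_arm --translation '[[0, 0, -0.003], [0, 0, 0], [0, 0, 0], [0, 0, 0], [0, 0, -0.1], [0, 0, -0.2], [0, 0, -0.1], [-0.1, -0.1, 0], [-0.15, -0.15, 0], [-0.15, -0.15, 0], [-0.1, -0.15, 0], [0, 0, 0]]' --delta_rot '[[0, 0, 0], [0, 0, 0], [0, 0, 0], [0, 0, 0], [0, 0, 0], [0, 0, 0], [0, 0, 0], [0, 0, 0], [0, 0, 0], [0, 0, 0], [0, 0, 0], [0, 0, 0]]' --jaw '[0.65, 1, 1, 1, 1, 1, 1, 1, 1, 1, 1, 1]'

```text
t: 37.65
ee_pos: [0.4245, 0.1026, 0.156]
ee_rot: [-1.803, -2.57, 0.002]
wrist_force: [-0.0, 0.0, 0.1]
grip_width: 1.004
finger_force: 0.0
```

```bash
python3 two.py 11
python3 - <<'E'
import cv2,numpy as np
a=cv2.imread('pics/t11.png');b=cv2.imread('pics/s11.png')
C=np.zeros((600,800,3),np.uint8)
C[:270,:300]=cv2.resize(a[265:325,110:177],(300,270),interpolation=cv2.INTER_CUBIC)
C[270:600,:]=cv2.resize(a[220:330,195:385],(800,330),interpolation=cv2.INTER_CUBIC) if 0 else cv2.resize(a[222:321,190:430],(800,330),interpolation=cv2.INTER_CUBIC)
C[:270,300:]=cv2.resize(b[225:305,310:458],(500,270),interpolation=cv2.INTER_CUBIC)
cv2.imwrite('pics/d11.png',C)
E
```

```text
[ 1.830e-01  6.000e-02  2.283e+00  1.000e-03  8.000e-01 -1.640e-01] [[-0.34, 0.94, -0.0], [0.94, 0.34, 0.0], [0.0, -0.0, -1.0]]
top [(np.int32(79), [412.5, 166.3], [0.732, -0.267, 0.008]), (np.int32(41), [304.8, 255.7], [0.572, -0.024, 0.008]), (np.int32(92), [277.4, 260.7], [0.568, 0.031, 0.008]), (np.int32(33), [342.7, 289.8], [0.495, -0.091, 0.008])]
[]
scene [(np.int32(7), [407.0, 251.0], [0.542, 0.16, 0.008]), (np.int32(41), [358.0, 264.1], [0.569, 0.03, 0.008]), (np.int32(20), [334.7, 267.9], [0.572, -0.026, 0.008])]
[([405.6, 253.4], 0.59), ([358.3, 266.0], 0.56), ([337.1, 271.3], 0.42)]
```

View pics/d11.png

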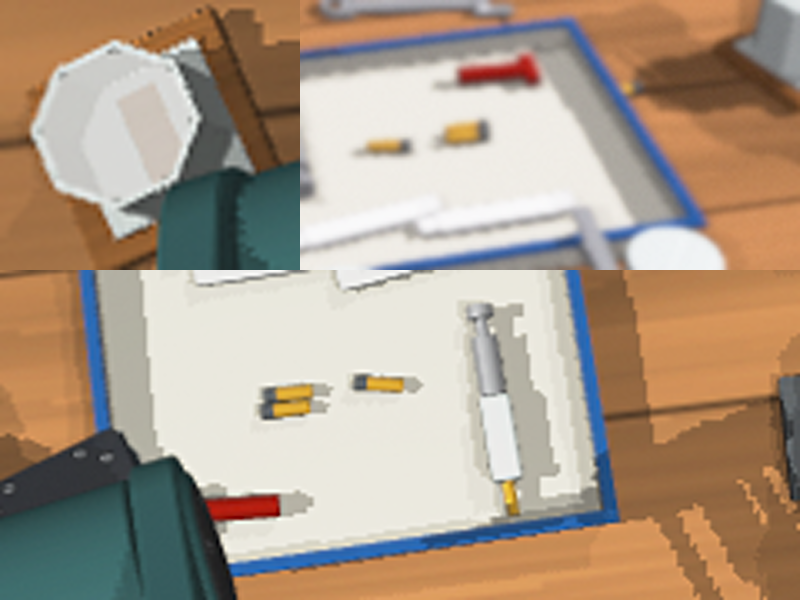

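Call:
step_arm --translation '[[-0.137, -0.014, 0], [-0.137, -0.014, 0], [-0.137, -0.014, 0], [-0.137, -0.014, 0], [-0.137, -0.014, 0], [0, 0, 0]]' --delta_rot '[[0, 0, 0], [0, 0, 0], [0, 0, 0], [0, 0, 0], [0, 0, 0], [0, 0, 0]]' --jaw '[0.6, 0.6, 0.6, 0.6, 0.6, 0.6]'

```text
t: 38.6
ee_pos: [0.4789, -0.0971, 0.1561]
ee_rot: [-1.803, -2.572, 0.0]
wrist_force: [-0.5, 0.2, -0.5]
grip_width: 0.601
finger_force: 0.0
```

Run:
```python
from h import *
a=snap('top','t12.png');b=snap('scene','s12.png')
for c in('top','scene'):
    print(c,[(np.round(d['at'],1).tolist(),round(d['p'],2)) for d in r.place_of(c,'stem_1_c')])
    print([(np.round(d['bbox'],1).tolist(),round(d['p'],2)) for d in r.trace(c,'stem_1_c')])
C=np.zeros((450,800,3),np.uint8)
C[:,:400]=cv2.resize(a[260:305,195:235],(400,450),interpolation=cv2.INTER_CUBIC)
C[:,400:]=cv2.resize(b[230:275,385:425],(400,450),interpolation=cv2.INTER_CUBIC)
cv2.imwrite('pics/d12.png',C[:,:,::-1])
```

```text
top []
[]
scene [([403.4, 254.9], 0.52)]
[]
```

View pics/d12.png

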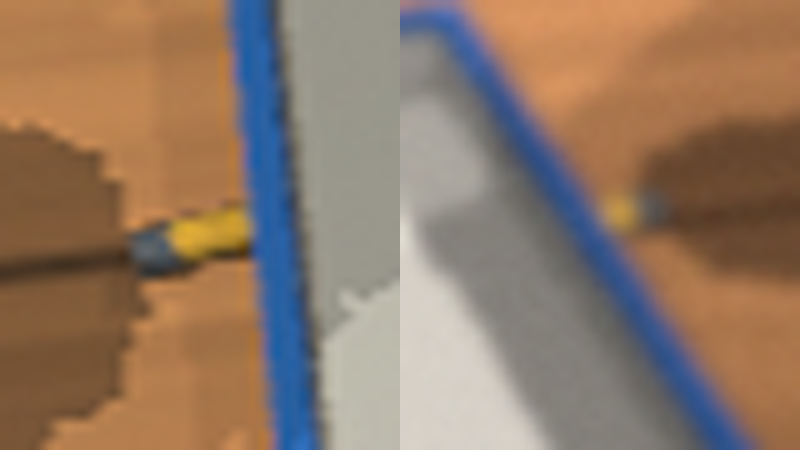

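Run:
```python
from h import *
e=onz('top',(208.3,285.5),.0045);f=onz('top',(219.8,283.2),.0045)
w=[onz('top',(195+x/10,260+y/10),.022) for x,y in((232,10),(277,440))]
d=f-e;print(e,f,np.linalg.norm(d),'yaw',np.degrees(np.arctan2(d[1],d[0])),'wall',w)
print('scene end',onz('scene',(385+66.8,230+20.8-.3),.0045) if 0 else onz('scene',(385+26.8,230+20.8),.0045))
u=d/np.linalg.norm(d);c=e+u*.015;print('c',c)
y=np.degrees(np.arctan2(-u[1],-u[0]))
g=e+u*.011;print('g',g,y)
plan([((g[0],g[1],.12),tool(y)),((g[0],g[1],.06),tool(y)),((g[0],g[1],.010),tool(y))],jaw=.35,w=9)
```

```text
[0.53560319 0.17359674 0.0045    ] [0.53748598 0.1503911  0.0045    ] 0.023281890669904756 yaw -85.36147633604729 wall [array([0.57927164, 0.14695686, 0.022     ]), array([0.49363801, 0.14522324, 0.022     ])]
scene end [0.53876927 0.17424619 0.0045    ]
c [0.53681623 0.15864587 0.0045    ]
g [0.53649275 0.16263276 0.0045    ] 94.63852366395271
9
{"translation":[[0.123,0.08,0.02],[0.126,0.074,0.02],[0.13,0.069,0.02],[0.133,0.063,0.02],[0.135,0.057,0.02],[0.138,0.051,0.02],[0.0,0,0.1],[0.0,0,0.1],[0.0,0,0.167]],"delta_rot":[[0,0,0.029],[0,0,0.029],[0,0,0.029],[0,0,0.029],[0,0,0.029],[0,0,0.029],[0.0,0.0,0.0],[0.0,0.0,0.0],[0.0,0.0,0.0]],"jaw":[0.35,0.35,0.35,0.35,0.35,0.35,0.35,0.35,0.35]}
```

Call:
step_arm --translation '[[0.126, 0.081, 0.02], [0.129, 0.075, 0.02], [0.133, 0.07, 0.02], [0.136, 0.064, 0.02], [0.138, 0.058, 0.02], [0.141, 0.052, 0.02], [0, 0, 0.1], [0, 0, 0], [0, 0, 0]]' --delta_rot '[[0, 0, 0.029], [0, 0, 0.029], [0, 0, 0.029], [0, 0, 0.029], [0, 0, 0.029], [0, 0, 0.029], [0, 0, 0], [0, 0, 0], [0, 0, 0]]' --jaw '[0.35, 0.35, 0.35, 0.35, 0.35, 0.35, 0.35, 0.35, 0.35]' --force 15

```text
t: 40.02
ee_pos: [0.5379, 0.1674, 0.0909]
ee_rot: [-2.134, -2.304, 0.0]
wrist_force: [0.6, -0.7, 0.3]
grip_width: 0.351
finger_force: 0.0
```

Run:
```python
from h import *
plan([((.5375,.168,.06),tool(94.6)),((.5375,.168,.010),tool(94.6))],jaw=.35,w=9)
```

```text
2
{"translation":[[0.002,-0.001,0.103],[0.0,0,0.167]],"delta_rot":[[0,0,-0.002],[0.0,0.0,0.0]],"jaw":[0.35,0.35]}
```

Call:
step_arm --translation '[[0.002, -0.001, 0.103], [0, 0, 0.1], [0, 0, 0.05], [0, 0, 0.016], [0, 0, 0], [0, 0, 0], [0, 0, 0], [0, 0, 0], [0, 0, 0], [0, 0, -0.1], [0, 0, -0.15], [0, 0, 0]]' --delta_rot '[[0, 0, 0], [0, 0, 0], [0, 0, 0], [0, 0, 0], [0, 0, 0], [0, 0, 0], [0, 0, 0], [0, 0, 0], [0, 0, 0], [0, 0, 0], [0, 0, 0], [0, 0, 0]]' --jaw '[0.35, 0.35, 0.35, 0.35, 0.35, 0.02, 0.02, 0.02, 0.02, 0.02, 0.02, 0.02]'

```text
t: 41.52
ee_pos: [0.5394, 0.1684, 0.0874]
ee_rot: [2.134, 2.304, 0.006]
wrist_force: [0.6, 0.4, 0.8]
grip_width: 0.094
finger_force: 15.0
```

Call:
step_arm --translation '[[-0.141, 0.032, 0], [-0.142, 0.032, 0], [0, 0, 0], [0, 0, 0.13], [0, 0, 0.09], [0, 0, 0.01], [0, 0, 0], [0, 0, 0], [0, 0, 0], [0, 0, 0], [0, 0, -0.15], [0, 0, -0.2], [0, 0, -0.1], [-0.15, -0.05, -0.1], [-0.15, -0.05, -0.1], [-0.15, -0.05, -0.1], [-0.15, 0, -0.1], [-0.15, 0, 0], [-0.15, 0, 0], [0, 0, 0]]' --delta_rot '[[0, 0, 0], [0, 0, 0], [0, 0, 0], [0, 0, 0], [0, 0, 0], [0, 0, 0], [0, 0, 0], [0, 0, 0], [0, 0, 0], [0, 0, 0], [0, 0, 0], [0, 0, 0], [0, 0, 0], [0, 0, 0], [0, 0, 0], [0, 0, 0], [0, 0, 0], [0, 0, 0], [0, 0, 0], [0, 0, 0]]' --jaw '[0.02, 0.02, 0.02, 0.02, 0.02, 0.02, 0.02, 0.3, 0.3, 0.3, 0.3, 0.3, 0.3, 0.3, 0.3, 0.3, 0.3, 0.3, 0.3, 0.3]'

```text
t: 44.02
ee_pos: [0.539, -0.1903, 0.2706]
ee_rot: [-2.138, -2.301, 0.0]
wrist_force: [0.4, 0.3, -0.6]
grip_width: 0.298
finger_force: 0.0
```

```bash
python3 two.py 13
python3 - <<'E'
import cv2,numpy as np
a=cv2.imread('pics/t13.png');b=cv2.imread('pics/s13.png')
C=np.zeros((600,800,3),np.uint8)
C[:300]=cv2.resize(a[180:330,90:490],(800,300),interpolation=cv2.INTER_CUBIC)
C[300:]=cv2.resize(b[200:350,120:520],(800,300),interpolation=cv2.INTER_CUBIC)
cv2.imwrite('pics/d13.png',C)
E
```

```text
[-0.38   0.12   1.966 -0.     1.056 -0.454] [[-0.07, 1.0, -0.0], [1.0, 0.07, 0.0], [0.0, -0.0, -1.0]]
top [(np.int32(41), [304.8, 255.7], [0.572, -0.024, 0.008]), (np.int32(91), [277.4, 260.7], [0.568, 0.031, 0.008]), (np.int32(43), [257.1, 265.1], [0.564, 0.073, 0.008]), (np.int32(34), [342.7, 289.9], [0.495, -0.091, 0.008])]
[([280.4, 345.7], 0.62), ([292.6, 252.2], 0.41)]
scene [(np.int32(17), [374.2, 260.9], [0.564, 0.07, 0.008]), (np.int32(41), [358.0, 264.1], [0.569, 0.03, 0.008]), (np.int32(20), [334.7, 267.9], [0.572, -0.026, 0.008])]
[([373.8, 261.9], 0.42)]
```

View pics/d13.png

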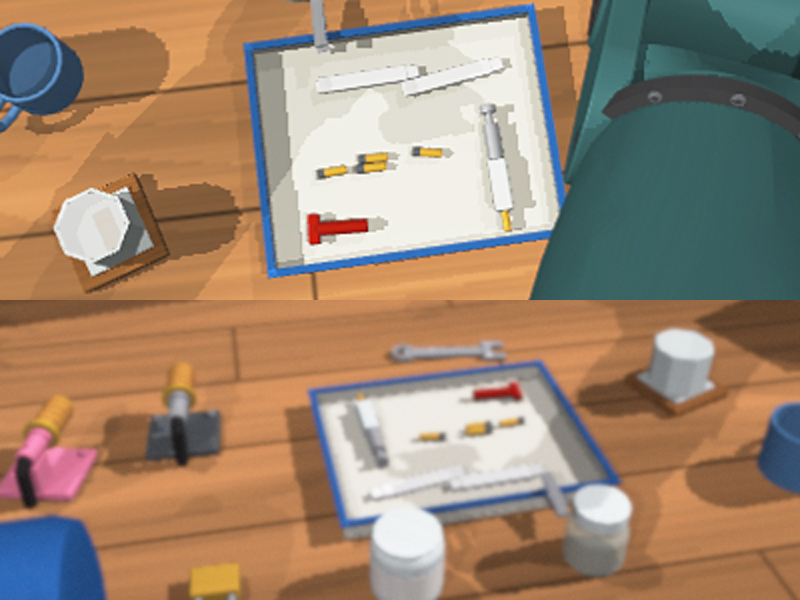

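The final view shows four stems, both levers and the nozzle in the tray. The tin is empty, window up on its stand, and the collar is forward.

```bash
python3 -c "
from plant import r
print(r.sign_off())"
```

```text
the job is handed in; nothing more can be done
None
```

The job is handed in at about 44 s of the 192 s allowed; the final pictures showed the nozzle, both levers and all four stems found in the tray, the empty tin window up on its stand, and the collar forward, but the sign-off returned no verdict.

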